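Stack rosette cartons on the tilted stand

TASK

The large carton was left askew on the tilted stacking stand: push it back until its short end is square and snug against the backrest. Then stack the medium carton on it and the small one on top of that, each lying flat and lengthwise down the slope, sides in line with the carton below, and pushed fully back against the backrest before the next goes on. Set the cartons down, do not drop them (the castings inside are brittle), and leave the other things on the table where they are.

Things in the scene. Friction and masses are not known exactly. Their poses are not given: they have to be found in the camera images.
- stand: Fixed grey metal stand: deck 150 mm wide, 185 long, sloping down 0.26 rad to a backrest 110 mm high, square to it; no sides. Origin: mid-width of the corner where deck meets backrest, 46 mm above the table. y: down the slope into the backrest (its face at y=0, deck from y=-185 mm), x: across, z: square out of the deck (its surface at z=0). Cartons do not slide down by themselves; push them.
- large_centre (a point): Large sealed cardboard carton, 130 mm long (its y), 64 mm wide (its x), 50 mm high (its z), about 0.45 kg; this point is its centre, half-way up. It starts on the deck, lying flat on the slope, turned askew and with its end some 30 mm from the backrest.
- medium_centre (a point): Medium sealed cardboard carton, 108 mm long (its y), 64 mm wide (its x), 40 mm high (its z), about 0.3 kg; this point is its centre. It starts flat on the table.
- small_centre (a point): Small sealed cardboard carton, 84 mm long (its y), 64 mm wide (its x), 30 mm high (its z), about 0.18 kg; this point is its centre. It starts flat on the table.
- tape_roll: Bystander: roll of brown tape lying flat, 100 mm across, 48 mm high; origin under its centre. Leave it where it is.
- rosette_a: Bystander: loose terracotta rosette, 56 mm across, 20 mm high; origin under its centre. Leave it where it is.
- rosette_b: Bystander: another such loose rosette. Leave it where it is.
- knife: Bystander: utility knife lying flat, 160 mm long (its x), 20 mm wide, 18 mm high; origin under its middle. Leave it where it is.
- tin: Bystander: closed paint tin, 90 mm across, 102 mm high; origin under its centre. Leave it where it is.
- brush: Bystander: paint brush lying flat along its x; origin under its middle. Leave it where it is.
Things that resemble listed ones, but are neither listed nor needed, are in the scene too. What is shaped like the part that bears small_centre but green is not meant. What is shaped like the part that bears large_centre but yellow is not meant.

How it is judged:
By the outcome, as a careful person would: the job done as asked, in the order asked, and still so for the second after the job is handed in, with the robot touching nothing.
It also fails if it takes over 67 s, if anything falls off the work surface, if the arm or the gripper's body presses on something with over 40 N, if the wrist force passes 120 N, or if a joint passes its speed limit or range.

ROBOT

A 6-joint arm with a two-finger parallel gripper is mounted at the origin on the work surface. World frame = base frame: x ahead of the robot, y to its left, z up, the work surface at z = 0. Lengths are in m, angles in rad, forces in N, time in s.
With the tool pointing down it reaches from about 0.35 to 0.975 m from the base axis. Payload 4.9 kg.
Tool frame: the origin (TCP) lies at the very end of the fingers, on their centre line; the grasp point (between the pads) lies 19 mm behind it; z points along the fingers, y is the line along which they close (so a half turn about z gives the same grasp; the last joint's range is limited). The gripper opens to 85 mm and grips with 20 to 120 N. Pads are 22 mm wide; open, the fingers measure 114 mm over their backs; the gripper's body (76 mm by 85 mm) begins 54 mm behind the grasp point. The pads swing forward as they close: fully open they stand 13 mm farther back than shut.
Start: joints at [-1.385, 0.053, 1.613, -0, 1.476, -0.119], TCP at [0.188, -0.596, 0.209] pointing down, gripper open.
Joint ranges: [-3.01, 3.01], [-1.01, 2.22], [0.06, 2.58], [-1.02, 4.17], [0.09, 2.62], [-3.14, 3.14]. Speed limits (rad/s): [2.57, 2.57, 3.14, 3.14, 3.14, 3.14].

INTERFACE

Orientations are given as a rotation vector (axis times angle).
In Python, from station import ctrl gives the robot as it stands.
- The arm moves only by the tool jog_arm, never from a script. Its argument "plan" is a list of rows, each a list of 7 numbers: the shift along the tool's x, y, z in units of 0.02 m (1.0 is 0.02 m), then the turn, a rotation vector about the tool's x, y, z in units of 45 degrees (1.0 is 45 degrees), then the opening, from -1 (shut) to 1 (fully open). A call has 1 to 8 rows; each row shifts and turns the commanded pose from where the row before left it, along the tool's axes as they then stand; what a row does not reach is not made up. A row lasts 1/10 s, in which the tool goes at most 50 mm and 8.59 degrees, less where a joint would pass 70% of its speed; a pose out of reach is approached as far as the arm can. A call with a number of a shift or a turn outside -1 to 1 is refused whole. A call with a gripper value outside its range is refused whole. The fingers move at their own pace and stop on an object; "grip_force" is the grip in N (left out, the last holds). Time passes only in rows, so rows that do not move let the fingers close. It gives the time, the measured TCP pose, the force, the opening and the grip force at its end, in the units of the state.
- ctrl.get_obs(): the state, without advancing time (a new reading comes with each control period).
- ctrl.get_image(name): name is "scene" or "top" or "wrist"; returns (picture, depth): 480x640x3 uint8, red, green, blue; 480x640 float32, m along the optical axis (not along the pixel's ray), 0 where there is no reading.
- ctrl.camera_info(name): a dict with "camera_matrix" (3x3 intrinsics, pixels), "k1" (the pictures are not rectified: a ray, as slopes to the right and down, at radius r is drawn at 1 + k1 r^2 times it, then the intrinsics apply), "rvec" (rotation vector, rad) and "tvec" (3), from world to camera coordinates, as OpenCV has them; the wrist camera has in their place "T_tool_cam" (4x4, takes a point from camera to tool coordinates, whose origin is the TCP and whose axes are the flange's). Camera axes: x right, y down, z forward; pixel columns grow to the right and rows downward; lengths in m; the calibration is good to about 2 mm. A picture is of the moment at which its call begins: read the wrist's pose just before it. camera_info takes no time and is no camera call.
- ctrl.finish_job(): hands the job in; it is judged then, once.
The state is a dict: "t": time; "q": joint angles; "dq": joint speeds; "effort": joint torques, N m; "tool_pos": TCP position; "tool_rot": TCP orientation; "contact_force": force on the tool from outside, world axes, zero at the start; "wrist_torque": the same for the moment, N m; "opening": finger opening in m; "grip_force": force on a finger pad.
Only numpy, scipy, OpenCV 4.12 (cv2) and the standard library are available. Lean on these libraries where they do the work, as an engineer would, in place of code of your own. Each camera call takes 0.05 s, during which the arm holds its last target. There are 200 camera calls.

## Working session

There is one attempt and no reset: what is moved stays moved. The work goes in short steps, Python scripts to look and compute and a tool call to move; the robot and the scene stay as the last step left them, time stands still between calls to the robot, and variables do not carry over. Pictures are saved under pics/ and viewed, at most 10 in all, crops included, and the job is handed in when it is done.

Besides the shell and the picture viewer there is one more tool, called after "Call:" by a JSON object that holds its "api" and its "payload". jog_arm: Moves the arm, as the interface text tells. Shifts and turns lie within -1 to 1; 1 stands for 0.02 m of shift or 45 degrees of turn. Its arguments: {"type":"object","properties":{"plan":{"type":"array"},"grip_force":{"type":"number"}},"required":["plan"]}

```bash
mkdir -p pics; ls; python3 - <<'E'
from station import ctrl
import cv2, numpy as np
for n in ["scene","top"]:
    im,d=ctrl.get_image(n); cv2.imwrite(f"pics/{n}0.png",im[:,:,::-1]); np.save(f"pics/{n}0.npy",d)
    print(n,ctrl.camera_info(n))
print(ctrl.camera_info("wrist"));print(ctrl.get_obs())
E
```

```text
pics
scene {'camera_matrix': array([[479.10973227,   0.        , 316.58296819],
       [  0.        , 479.10973227, 244.51755594],
       [  0.        ,   0.        ,   1.        ]]), 'k1': -0.042113490450746895, 'rvec': array([ 2.05809301,  1.32791172, -0.54511173]), 'tvec': array([-0.23216537, -0.33014589,  1.48693706])}
top {'camera_matrix': array([[544.43433641,   0.        , 312.27825106],
       [  0.        , 544.43433641, 247.81799542],
       [  0.        ,   0.        ,   1.        ]]), 'k1': -0.02218002531111628, 'rvec': array([ 2.15078525, -2.09466457,  0.20657139]), 'tvec': array([-0.04875821,  0.59717801,  1.12044069])}
{'camera_matrix': array([[351.54652068,   0.        , 320.6858957 ],
       [  0.        , 351.54652068, 237.30012186],
       [  0.        ,   0.        ,   1.        ]]), 'k1': -0.03217321779747906, 'T_tool_cam': array([[-5.41816940e-04, -9.58010892e-01, -2.86731298e-01,
         7.35643543e-02],
       [ 9.99999734e-01, -3.78787739e-04, -6.24047729e-04,
        -7.30726128e-04],
       [ 4.89234221e-04, -2.86731560e-01,  9.58010842e-01,
        -1.64122704e-01],
       [ 0.00000000e+00,  0.00000000e+00,  0.00000000e+00,
         1.00000000e+00]])}
{'t': 0.1, 'q': array([-1.38501933e+00,  5.33079609e-02,  1.61416311e+00,  6.00117675e-06,
        1.47600289e+00, -1.19002857e-01]), 'dq': array([ 1.57842895e-04, -3.27215546e-05, -3.66173640e-03, -1.12099943e-03,
        6.32321429e-04, -6.05866114e-04]), 'effort': array([ 9.57712982e-04, -3.94904673e+01, -3.71361279e+01, -6.49579351e-05,
        3.91241920e-03, -1.02944307e-05]), 'tool_pos': array([ 0.18743921, -0.59559317,  0.20787155]), 'tool_rot': array([-3.10332654e+00, -4.76609921e-01,  8.92140129e-05]), 'contact_force': array([ 0.5192843 ,  0.32167321, -0.39882532]), 'wrist_torque': array([-0.05539032, -0.02476385,  0.00779502]), 'grip_force': 0.0, 'opening': 0.08537033415210334}
```

View pics/top0.png

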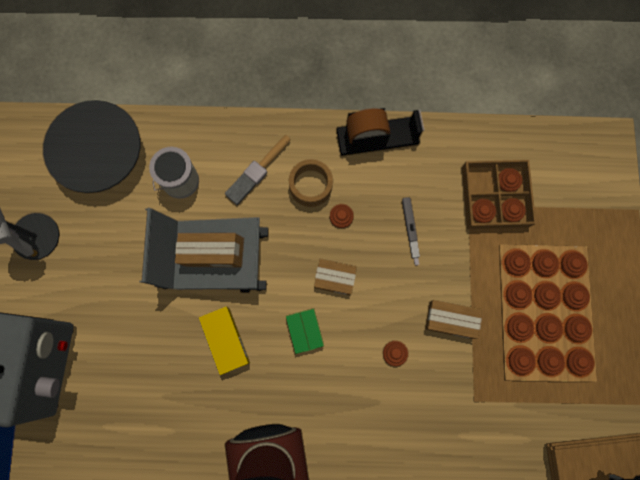

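View pics/scene0.png

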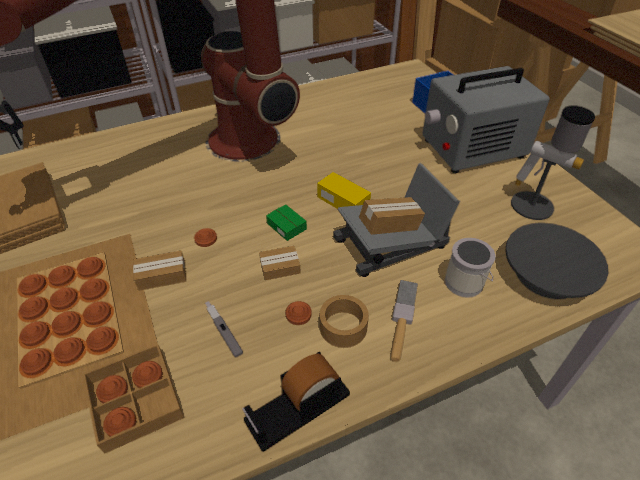

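The top view shows:
- Stand with its backrest on the left at (160,248), and the large brown carton on its deck at (208,250).
- Brown cartons on the table at (335,277), which is shorter and so likely the small one, and (454,320), likely the medium one.
- Decoys: green at (305,331) and yellow at (223,340).
- Tape at (311,184), with a tape dispenser at (375,130). Rosettes are at (342,215) and (395,353), the knife at (411,230), the tin at (173,172) and the brush at (258,168).

I'll measure these and check the sizes.

```bash
cat > h.py <<'E'
import numpy as np, cv2
from scipy.spatial.transform import Rotation as R
from station import ctrl
def cam(n,obs=None):
    c=ctrl.camera_info(n); K=c["camera_matrix"]; D=np.array([c["k1"],0,0,0])
    if n=="wrist":
        T=np.eye(4);T[:3,:3]=R.from_rotvec(obs["tool_rot"]).as_matrix();T[:3,3]=obs["tool_pos"]
        T=T@c["T_tool_cam"]
    else:
        M=R.from_rotvec(c["rvec"]).as_matrix();T=np.eye(4);T[:3,:3]=M.T;T[:3,3]=-M.T@c["tvec"]
    return K,D,T
def cloud(n,d,obs=None):
    K,D,T=cam(n,obs)
    v,u=np.mgrid[:480,:640]
    p=cv2.undistortPoints(np.stack([u,v],-1).reshape(-1,1,2).astype(float),K,D).reshape(480,640,2)
    P=np.dstack([p*d[...,None],d])
    W=P@T[:3,:3].T+T[:3,3]; W[d<=0]=np.nan
    return W
def rect(P):  # min-area rectangle in xy -> centre, sizes(long,short), yaw of the long axis
    c,s,a=cv2.minAreaRect(P[:,:2].astype(np.float32)*1000)
    if s[0]<s[1]: s=s[::-1];a+=90
    return np.round(c,1),np.round(s,1),round((a+90)%180-90,1)
def grab(n,name):
    o=ctrl.get_obs();im,d=ctrl.get_image(n);cv2.imwrite(f"pics/{name}.png",im[:,:,::-1]);np.save(f"pics/{name}.npy",d)
    return o,im,d,cloud(n,d,o)
E
python3 - <<'E'
from h import *
W=cloud("top",np.load("pics/top0.npy"))
def box(n,u0,u1,v0,v1,zl,zh):
    P=W[v0:v1,u0:u1].reshape(-1,3);P=P[(P[:,2]>zl)&(P[:,2]<zh)]
    print(n,len(P),"z",np.round(np.nanmedian(P[:,2]),4),rect(P))
box("small",308,362,252,302,.02,.04)
box("medium",418,488,295,345,.03,.05)
box("green",282,328,305,358,.02,.04)
box("yellow",195,250,300,380,.035,.06)
box("tape",285,337,155,212,.03,.06)
for n,u,v in [("rosA",342,215),("rosB",395,353),("knife",411,230),("tin",173,172)]: print(n,W[v,u].round(3))
# deck plane
m=np.zeros((480,640),bool);m[222:282,180:256]=1;m[230:270,172:246]=0
P=W[m];P=P[np.isfinite(P).all(1)]
for _ in range(4):
    c=np.median(P,0);c=P.mean(0);n=np.linalg.svd(P-c)[2][2];n*=np.sign(n[2]);r=(P-c)@n;P=P[abs(r)<max(.002,1.5*r.std())] 
print("deck",c,n,np.arccos(n[2]),len(P),r.std())
y=np.array([0,0,-1.])-(-n[2])*n;y/=np.linalg.norm(y);x=np.cross(y,n);print("y",y,"x",x)
A=W[200:300,135:275].reshape(-1,3);h=(A-c)@n
Q=np.stack([(A-c)@x,(A-c)@y,h],1)
D=Q[abs(h)<.004];print("deck x,y range",np.percentile(D,[1,99],0).round(4), rect(D))
L=Q[(abs(h-.05)<.006)&(Q[:,1]<.07)&(abs(Q[:,0])<.07)];print("large h",np.median(L[:,2]),rect(L))
B=Q[(h>.02)&(h<.1)&(Q[:,1]>.07)];print("backrest y", np.percentile(B,[2,10,50,90],0).round(4))
E
```

```text
small 1130 z 0.0308 (array([543. , -84.9]), array([84.8, 65.1]), 80.0)
medium 1526 z 0.0406 (array([ 455.1, -343.3]), array([108.7,  65. ]), 79.9)
green 1171 z 0.0308 (array([422.4, -21. ]), array([84.7, 63.9]), 16.6)
yellow 1948 z 0.0506 (array([397.5, 151. ]), array([130.3,  65.2]), 23.5)
tape 804 z 0.048 (array([754.6, -25.1]), array([99.7, 98.7]), 45.5)
rosA [ 0.683 -0.098  0.018]
rosB [ 0.379 -0.217  0.023]
knife [ 0.653 -0.254  0.018]
tin [0.746 0.269 0.103]
deck [0.57596175 0.1536879  0.07628263] [-0.00297686  0.25695997  0.96641746] 0.2598930655957991 1310 0.0010591808661548551
y [-0.01119513  0.96635262 -0.25697721] x [9.99932901e-01 1.15841505e-02 4.33680869e-19]
deck x,y range [[-0.0706 -0.0743 -0.0037]
 [ 0.0783  0.1155  0.0037]] (array([ 4.2, 26.9]), array([205.9, 151.1]), 89.7)
large h 0.05001102773037959 (array([ 4.6, 13.1]), array([115.7,  63.4]), 87.7)
backrest y [[-0.07    0.0729  0.0225]
 [-0.0564  0.0825  0.0302]
 [ 0.0023  0.1148  0.0556]
 [ 0.0612  0.1164  0.0907]]
```

```bash
python3 - <<'E'
import cv2
im=cv2.imread("pics/top0.png");cv2.imwrite("pics/crop0.png",cv2.resize(im[190:390,130:490],(792,440),interpolation=cv2.INTER_CUBIC))
E
```

```text
(no output)
```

View pics/crop0.png

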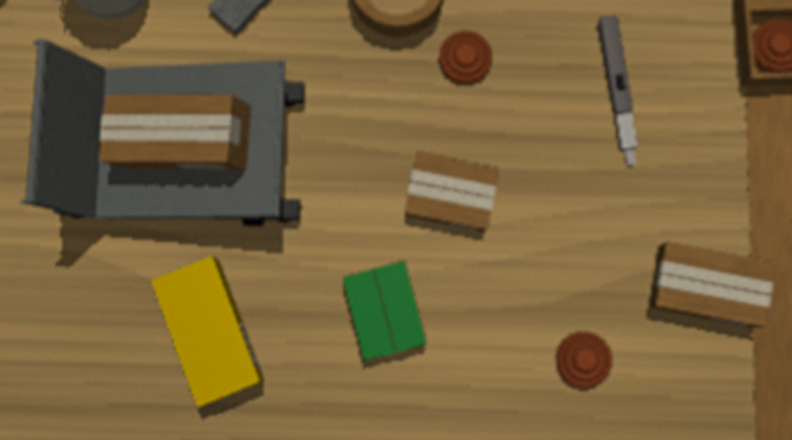

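The crop shows two plain brown cartons with white tape on the table: crop (452,193), 84x64x30 mm, is the small one, and crop (712,285), 108x64x40 mm, is the medium one. Green (384,313) and yellow (205,335) are decoys by colour. The brown carton on the deck (170,130) is the large one. Next I'll refine the stand frame and the large carton.

```bash
cat >> h.py <<'E'
def stand_fit(W):
    c=np.array([0.57596,0.15369,0.07628]);n=np.array([-0.00298,0.25696,0.96642])
    y=np.array([-0.0112,0.96635,-0.25698]);x=np.cross(y,n)
    A=W[195:305,130:280].reshape(-1,3);A=A[np.isfinite(A).all(1)]
    return c,x,y,n,np.stack([(A-c)@x,(A-c)@y,(A-c)@n],1)
E
python3 - <<'E'
from h import *
W=cloud("top",np.load("pics/top0.npy"));c,x,y,n,Q=stand_fit(W)
B=Q[(Q[:,2]>.012)&(Q[:,2]<.1)&(Q[:,1]>.1)&(Q[:,1]<.13)&(abs(Q[:,0])<.07)]
for _ in range(3):
    k=np.linalg.lstsq(np.c_[np.ones(len(B)),B[:,0],B[:,2]],B[:,1],rcond=None)[0]
    r=B[:,1]-np.c_[np.ones(len(B)),B[:,0],B[:,2]]@k;B=B[abs(r)<.003]
print("backrest y=",k,len(B),r.std())
L=Q[(abs(Q[:,2]-.05)<.005)&(Q[:,1]<.105)&(abs(Q[:,0])<.06)];print("large",rect(L))
D=Q[(abs(Q[:,2])<.003)&(Q[:,1]<.11)];print("deck",np.percentile(D,[.5,99.5],0))
b=Q[(Q[:,2]>.02)&(Q[:,1]>.1)];print("backrest x",np.percentile(b[:,0],[.5,99.5]))
E
```

```text
backrest y= [ 0.1146698  -0.00441991  0.00488734] 1465 0.0010431587894903986
large (array([ 5., 22.]), array([133.7,  63.4]), 87.8)
deck [[-0.0708749  -0.07502159 -0.00292346]
 [ 0.07882248  0.1090995   0.0029342 ]]
backrest x [-0.07060877  0.0791461 ]
```

```bash
cat >> h.py <<'E'
_c,_x,_y,_n,_=stand_fit(np.full((480,640,3),np.nan))
O=_c+.004*_x+.1147*_y; RS=np.stack([_x,_y,_n],1)
RT=np.stack([_y,_x,-_n],1)            # tool over the stand: x down the slope, y across
def down(az): a=np.radians(az); return np.stack([[np.cos(a),np.sin(a),0],[np.sin(a),-np.cos(a),0],[0,0,-1]],1)
def go(p,Rt,p0=None,R0=None):
    o=ctrl.get_obs()
    if p0 is None: p0=o["tool_pos"]
    if R0 is None: R0=R.from_rotvec(o["tool_rot"]).as_matrix()
    print("turn(units)",(R.from_matrix(R0.T@Rt).as_rotvec()/np.pi*4).round(3)," then shift(units)",(Rt.T@(p-p0)/.02).round(2))
def st(x,y,z): return O+RS@np.array([x,y,z])
def where():
    o=ctrl.get_obs();Rc=R.from_rotvec(o["tool_rot"]).as_matrix()
    print("t",round(o["t"],2),"world",o["tool_pos"].round(4),"stand mm",(RS.T@(o["tool_pos"]-O)*1000).round(1),"F stand",(RS.T@o["contact_force"]).round(1),"open",round(o["opening"],4),"q",o["q"].round(2))
    print("tool err vs RT deg",np.degrees(R.from_matrix(RT.T@Rc).as_rotvec()).round(2))
E
python3 - <<'E'
from h import *
print("O",O); go(st(.001,-.093,.10),down(90))
where();go(st(.001,-.093,.10),RT); go(st(.001,-.093,.10),RT,R0=down(90))
E
```

```text
O [0.57867509 0.2645767  0.0468044 ]
turn(units) [-0.002 -0.002 -1.612]  then shift(units) [39.8  19.65  2.03]
t 0.1 world [ 0.1874 -0.5956  0.2079] stand mm [-401.2 -868.2  -64.2] F stand [ 0.5  0.4 -0.3] open 0.0854 q [-1.39  0.05  1.61  0.    1.48 -0.12]
tool err vs RT deg [ 9.59 12.88 72.76]
turn(units) [-0.213 -0.286 -1.617]  then shift(units) [38.76 20.11 -8.21]
turn(units) [-0.002 -0.331 -0.015]  then shift(units) [38.76 20.11 -8.21]
```

Call:
{"api": "jog_arm", "payload": {"plan": [[0,0,0,0,0,-0.18,1],[0,0,0,0,0,-0.18,1],[0,0,0,0,0,-0.18,1],[0,0,0,0,0,-0.18,1],[0,0,0,0,0,-0.18,1],[0,0,0,0,0,-0.18,1],[0,0,0,0,0,-0.18,1],[0,0,0,0,0,-0.18,1]], "grip_force": 30}}

```text
t: 0.9
tool_pos: [0.1875, -0.5958, 0.2082]
tool_rot: [-2.359, -2.073, -0.001]
contact_force: [0.2, -0.4, -0.1]
opening: 0.0854
grip_force: 0.0
```

Call:
{"api": "jog_arm", "payload": {"plan": [[1,0.5,0,0,0,-0.18,1],[1,0.5,0,0,0,0,1],[1,0.5,0,0,0,0,1],[1,0.5,0,0,0,0,1],[1,0.5,0,0,0,0,1],[1,0.5,0,0,0,0,1],[1,0.5,0,0,0,0,1],[1,0.5,0,0,0,0,1]]}}

```text
t: 1.7
tool_pos: [0.2695, -0.4361, 0.2084]
tool_rot: [-2.214, -2.228, -0.001]
contact_force: [0.7, 0.0, -0.2]
opening: 0.0858
grip_force: 0.0
```

Call:
{"api": "jog_arm", "payload": {"plan": [[1,0.5,0,0,0,0,1],[1,0.5,0,0,0,0,1],[1,0.5,0,0,0,0,1],[1,0.5,0,0,0,0,1],[1,0.5,0,0,0,0,1],[1,0.5,0,0,0,0,1],[1,0.5,0,0,0,0,1],[1,0.5,0,0,0,0,1]]}}

```text
t: 2.5
tool_pos: [0.3483, -0.2757, 0.2085]
tool_rot: [-2.214, -2.228, -0.0]
contact_force: [1.2, -0.2, -0.7]
opening: 0.0856
grip_force: 0.0
```

Call:
{"api": "jog_arm", "payload": {"plan": [[1,0.5,0,0,0,0,1],[1,0.5,0,0,0,0,1],[1,0.5,0,0,0,0,1],[1,0.5,0,0,0,0,1],[1,0.5,0,0,0,0,1],[1,0.5,0,0,0,0,1],[1,0.5,0,0,0,0,1],[1,0.5,0,0,0,0,1]]}}

```text
t: 3.3
tool_pos: [0.4273, -0.1152, 0.2085]
tool_rot: [-2.214, -2.228, 0.0]
contact_force: [0.3, -0.9, 1.4]
opening: 0.0856
grip_force: 0.0
```

Call:
{"api": "jog_arm", "payload": {"plan": [[1,0.5,0,0,0,0,1],[1,0.5,0,0,0,0,1],[1,0.5,0,0,0,0,1],[1,0.5,0,0,0,0,1],[0,0,0,0,-0.17,0,1],[0,0,0,0,-0.16,0,1]]}}

```text
t: 3.9
tool_pos: [0.467, -0.0363, 0.2094]
tool_rot: [2.074, 2.085, -0.274]
contact_force: [0.1, 0.1, -0.9]
opening: 0.0855
grip_force: 0.0
```

```bash
python3 - <<'E'
from h import *
where();go(st(.001,-.093,.10),RT)
E
```

```text
t 3.9 world [ 0.467  -0.0363  0.2094] stand mm [-115.1 -331.3   80.2] F stand [ 0.1  0.3 -0.9] open 0.0855 q [-0.07 -0.33  1.98 -0.26  1.48 -0.05]
tool err vs RT deg [ 0.02 -0.25  0.34]
turn(units) [-0.     0.006 -0.008]  then shift(units) [11.91  5.81 -0.99]
```

Call:
{"api": "jog_arm", "payload": {"plan": [[1,0.5,-0.2,0,0.006,-0.008,1],[1,0.5,-0.2,0,0,0,1],[1,0.5,-0.2,0,0,0,1],[1,0.5,-0.2,0,0,0,1],[1,0.5,-0.2,0,0,0,1],[1,0.5,0,0,0,0,1],[1,0.5,0,0,0,0,1],[1,0.5,0,0,0,0,1]]}}

```text
t: 4.7
tool_pos: [0.5448, 0.1256, 0.1871]
tool_rot: [2.073, 2.1, -0.268]
contact_force: [0.2, -0.7, 0.2]
opening: 0.0858
grip_force: 0.0
```

Call:
{"api": "jog_arm", "payload": {"plan": [[1,0.5,0,0,0,0,1],[1,0.5,0,0,0,0,1],[1,0.5,0,0,0,0,1],[0.9,0.3,0,0,0,0,1],[0,0,0,0,0,0,1]]}}

```text
t: 5.2
tool_pos: [0.5794, 0.2021, 0.1665]
tool_rot: [2.071, 2.102, -0.27]
contact_force: [0.2, -0.4, 0.7]
opening: 0.0851
grip_force: 0.0
```

```bash
python3 - <<'E'
from h import *
o,im,d,W=grab("wrist","w1")
where();go(st(.001,-.093,.012),RT)
Q=(W.reshape(-1,3)-O)@RS; Q=Q[np.isfinite(Q).all(1)]
L=Q[(abs(Q[:,2]-.05)<.004)&(abs(Q[:,0])<.045)&(Q[:,1]<-.005)]
print("large",np.median(L[:,2]),rect(L),np.percentile(L,[0.5,99.5],0).round(4))
D=Q[(abs(Q[:,2])<.008)&(abs(Q[:,0])<.07)&(Q[:,1]<-.01)];print("deck z",np.median(D[:,2]),len(D))
B=Q[(Q[:,2]>.02)&(Q[:,2]<.09)&(abs(Q[:,0])<.06)&(abs(Q[:,1])<.015)];print("back y",np.median(B[:,1]),len(B))
E
```

```text
t 5.25 world [0.5793 0.2011 0.167 ] stand mm [ -0.1 -92.2  99.8] F stand [-0.5  0.1  0.3] open 0.0851 q [ 0.33  0.13  1.62 -0.24  1.48  0.35]
tool err vs RT deg [ 0.18  0.26 -0.17]
turn(units) [-0.004 -0.006  0.004]  then shift(units) [-0.04  0.05  4.39]
large 0.0487533326204929 (array([  1.5, -91.5]), array([131.6,  64.3]), 87.6) [[-0.0308 -0.1553  0.047 ]
 [ 0.0343 -0.0263  0.0504]]
deck z -0.0013169090211002368 19136
back y 0.0011421102616802278 2689
```

View pics/w1.png

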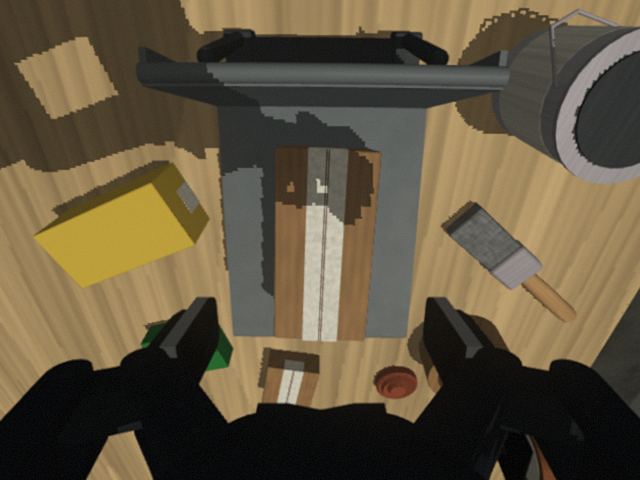

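Call:
{"api": "jog_arm", "payload": {"plan": [[0,0.07,1,-0.004,-0.006,0.004,1],[0,0,1,0,0,0,1],[0,0,1,0,0,0,1],[0,0,0.8,0,0,0,1],[0,0,0.4,0,0,0,1],[0,0,0,0,0,0,0.2],[0,0,0,0,0,0,0.2],[0,0,0,0,0,0,0.2]]}}

```text
t: 6.05
tool_pos: [0.5819, 0.1797, 0.0877]
tool_rot: [2.071, 2.092, -0.266]
contact_force: [0.0, 0.2, -1.6]
opening: 0.0625
grip_force: 34.1
```

```bash
python3 -c "
from h import *
where()"
```

```text
t 6.05 world [0.5819 0.1797 0.0877] stand mm [  2.2 -92.6  17.7] F stand [ 0.   0.6 -1.5] open 0.0625 q [ 0.3   0.19  1.7  -0.26  1.34  0.36]
tool err vs RT deg [-0.15  0.08  0.12]
```

Call:
{"api": "jog_arm", "payload": {"plan": [[0.25,-0.05,0,0,0,0,0.2],[0.3,0,0,0,0,0,0.2],[0.3,0,0,0,0,0,0.2],[0.25,0,0,0,0,0,0.2],[0.1,0,0,0,0,0,0.2]]}}

```text
t: 6.55
tool_pos: [0.5808, 0.203, 0.0814]
tool_rot: [2.07, 2.092, -0.267]
contact_force: [0.1, -3.2, 3.8]
opening: 0.0625
grip_force: 34.4
```

Call:
{"api": "jog_arm", "payload": {"plan": [[0.1,0,0,0,0,0,0.2],[0.1,0,0,0,0,0,0.2],[0,0,0,0,0,0,0.2]]}}

```text
t: 6.85
tool_pos: [0.5809, 0.205, 0.0808]
tool_rot: [2.069, 2.09, -0.27]
contact_force: [-0.2, -7.4, 6.2]
opening: 0.0627
grip_force: 34.5
```

```bash
python3 -c "
from h import *
where()"
```

```text
t 6.85 world [0.5809 0.205  0.0808] stand mm [  1.5 -66.4  17.6] F stand [-0.3 -8.7  4.1] open 0.0627 q [ 0.34  0.22  1.67 -0.26  1.34  0.4 ]
tool err vs RT deg [-0.13 -0.16  0.11]
```

Call:
{"api": "jog_arm", "payload": {"plan": [[0.1,0,0,0,0,0,0.2],[0.1,0,0,0,0,0,0.2],[0,0,0,0,0,0,0.2]]}}

```text
t: 7.15
tool_pos: [0.5811, 0.205, 0.0808]
tool_rot: [2.065, 2.086, -0.279]
contact_force: [-1.7, -17.9, 10.1]
opening: 0.0628
grip_force: 34.4
```

Call:
{"api": "jog_arm", "payload": {"plan": [[0.1,0,0,0,0,0,0.2],[0.1,0,0,0,0,0,0.2],[0,0,0,0,0,0,0.2]]}}

```text
t: 7.45
tool_pos: [0.5827, 0.2069, 0.0804]
tool_rot: [2.065, 2.079, -0.279]
contact_force: [3.6, -23.3, 9.3]
opening: 0.0624
grip_force: 34.6
```

```bash
python3 -c "
from h import *
where()"
```

```text
t 7.45 world [0.5827 0.2069 0.0804] stand mm [  3.3 -64.5  17.6] F stand [  3.3 -25.    3. ] open 0.0624 q [ 0.35  0.22  1.67 -0.27  1.35  0.41]
tool err vs RT deg [-0.24 -0.8   0.3 ]
```

Call:
{"api": "jog_arm", "payload": {"plan": [[0,0,0,0,0,0,1],[0,0,0,0,0,0,1],[0,0,0,0,0,0,1],[0,0,-1,0,0,0,1],[0,0,-1,0,0,0,1],[0,0,-1,0,0,0,1],[0,0,-1,0,0,0,1],[-0.8,0,-0.5,0,0,0,1]]}}

```text
t: 8.25
tool_pos: [0.5801, 0.2239, 0.1701]
tool_rot: [2.068, 2.095, -0.264]
contact_force: [0.5, -0.4, -0.7]
opening: 0.0854
grip_force: 0.0
```

```bash
cat >> h.py <<'E'
def look(name,h,back=-.004,wx=.045):
    o,im,d,W=grab("wrist",name)
    Q=(W.reshape(-1,3)-O)@RS; Q=Q[np.isfinite(Q).all(1)]
    L=Q[(abs(Q[:,2]-h)<.005)&(abs(Q[:,0])<wx)&(Q[:,1]<back)]
    print("top at",h,np.median(L[:,2]),rect(L),"range",np.percentile(L[:,:2],[.5,99.5],0).round(4).tolist())
    B=Q[(Q[:,2]>h+.004)&(Q[:,2]<.105)&(abs(Q[:,0])<.06)&(abs(Q[:,1])<.015)];print("back y",np.median(B[:,1]),len(B))
    return Q
E
python3 - <<'E'
from h import *
look("w2",.05,.02);where();go(np.array([.4551,-.3433,.15]),down(79.9))
E
```

```text
top at 0.05 0.04877553769052767 (array([  3.2, -64.4]), array([130.5,  64.4]), 89.5) range [[-0.0284, -0.128], [0.0349, 0.0005]]
back y nan 0
t 8.3 world [0.5813 0.2213 0.1727] stand mm [  2.2 -74.2 110.5] F stand [ 2.4 -0.4  1.1] open 0.0851 q [ 0.36  0.14  1.59 -0.25  1.49  0.38]
tool err vs RT deg [-0.37  0.06  0.12]
turn(units) [0.039 0.328 0.236]  then shift(units) [-28.9   -1.26   1.13]
  return _methods._mean(a, axis=axis, dtype=dtype,
  ret = ret.dtype.type(ret / rcount)
```

View pics/w2.png

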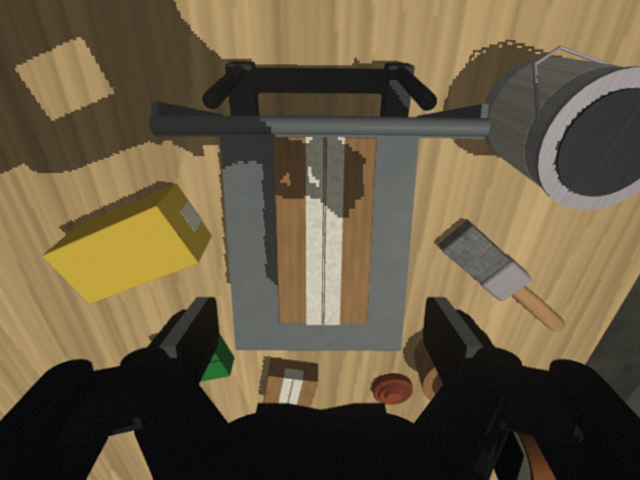

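Call:
{"api": "jog_arm", "payload": {"plan": [[0,0,-0.3,0.013,0.11,0.079,1],[0,0,0,0.013,0.11,0.079,1],[0,0,0,0.013,0.108,0.078,1],[-1,-0.05,0,0,0,0,1],[-1,-0.05,0,0,0,0,1],[-1,-0.05,0,0,0,0,1],[-1,-0.05,0,0,0,0,1],[-1,-0.05,0,0,0,0,1]]}}

```text
t: 9.1
tool_pos: [0.5563, 0.1239, 0.1738]
tool_rot: [-2.406, -2.017, 0.01]
contact_force: [0.7, 0.2, -1.0]
opening: 0.0853
grip_force: 0.0
```

Call:
{"api": "jog_arm", "payload": {"plan": [[-1,-0.05,0,0,0,0,1],[-1,-0.05,0,0,0,0,1],[-1,-0.05,0,0,0,0,1],[-1,-0.05,0,0,0,0,1],[-1,-0.05,0,0,0,0,1],[-1,-0.05,0,0,0,0,1],[-1,-0.05,0,0,0,0,1],[-1,-0.05,0,0,0,0,1]]}}

```text
t: 9.9
tool_pos: [0.52, -0.0319, 0.174]
tool_rot: [-2.406, -2.016, 0.01]
contact_force: [0.3, -0.6, 1.0]
opening: 0.0857
grip_force: 0.0
```

Call:
{"api": "jog_arm", "payload": {"plan": [[-1,-0.05,0,0,0,0,1],[-1,-0.05,0,0,0,0,1],[-1,-0.05,0,0,0,0,1],[-1,-0.05,0,0,0,0,1],[-1,-0.05,0,0,0,0,1],[-1,-0.05,0.5,0,0,0,1],[-1,-0.05,0.5,0,0,0,1],[-1,-0.05,0.5,0,0,0,1]]}}

```text
t: 10.7
tool_pos: [0.4837, -0.1876, 0.144]
tool_rot: [-2.405, -2.016, 0.009]
contact_force: [0.7, 0.3, 0.3]
opening: 0.0856
grip_force: 0.0
```

Call:
{"api": "jog_arm", "payload": {"plan": [[-1,0,0.5,0,0,0,1],[-1,0,0.5,0,0,0,1],[-1,0,0.5,0,0,0,1],[-1,0,0.5,0,0,0,1],[-0.5,0,0,0,0,0,1],[0,0,0,0,0,0,1]]}}

```text
t: 11.3
tool_pos: [0.4682, -0.2759, 0.1048]
tool_rot: [-2.407, -2.013, 0.007]
contact_force: [0.3, 0.2, -0.6]
opening: 0.0853
grip_force: 0.0
```

```bash
python3 - <<'E'
from h import *
o,im,d,W=grab("wrist","w3");P=W.reshape(-1,3);P=P[(abs(P[:,2]-.04)<.008)&(abs(P[:,0]-.455)<.09)&(abs(P[:,1]+.343)<.07)]
print(len(P),rect(P),np.median(P[:,2]));where();go(np.array([.4551,-.3433,.012]),down(79.9))
E
```

```text
11218 (array([ 454.4, -342.4]), array([109.5,  64.4]), 80.1) 0.039224404716908134
t 11.35 world [ 0.4688 -0.2753  0.1053] stand mm [-116.2 -535.5  -81.9] F stand [-0.6 -0.5  0.2] open 0.0851 q [-0.67 -0.05  1.89 -0.    1.3  -0.49]
tool err vs RT deg [ 1.68 14.81 10.73]
turn(units) [-0.006  0.001 -0.001]  then shift(units) [-3.47 -0.08  4.67]
```

Call:
{"api": "jog_arm", "payload": {"plan": [[-1,-0.08,0.3,-0.006,0,0,1],[-1,0,0.3,0,0,0,1],[-1,0,0.3,0,0,0,1],[-0.45,0,0.3,0,0,0,1],[0,0,0.9,0,0,0,1],[0,0,0.9,0,0,0,1],[0,0,0.9,0,0,0,1],[0,0,0.75,0,0,0,1]]}}

```text
t: 12.15
tool_pos: [0.4556, -0.3419, 0.0115]
tool_rot: [2.408, 2.017, -0.0]
contact_force: [-0.5, -0.4, 0.1]
opening: 0.0853
grip_force: 0.0
```

Call:
{"api": "jog_arm", "payload": {"plan": [[0,0,0,0,0,0,0.2],[0,0,0,0,0,0,0.2],[0,0,0,0,0,0,0.2],[0,0,0,0,0,0,0.2]], "grip_force": 35}}

```text
t: 12.55
tool_pos: [0.4567, -0.3439, 0.0145]
tool_rot: [2.406, 2.014, -0.0]
contact_force: [-0.7, 0.5, 6.7]
opening: 0.0514
grip_force: 2.8
```

```bash
python3 - <<'E'
from h import *
where();go(np.array([.4551,-.3433,.012]),down(79.9))
E
```

```text
t 12.55 world [ 0.4567 -0.3439  0.0145] stand mm [-129.  -578.3 -187.2] F stand [-0.7 -1.2  6.7] open 0.0514 q [-0.78  0.13  1.88 -0.    1.13 -0.6 ]
tool err vs RT deg [ 1.23 14.66 10.76]
turn(units) [ 0.004  0.004 -0.001]  then shift(units) [ 0.01 -0.08  0.13]
```

```bash
python3 - <<'E'
from h import *
grab("wrist","w4");where()
E
```

```text
t 12.6 world [ 0.4567 -0.3439  0.0145] stand mm [-129.  -578.3 -187.2] F stand [-0.1 -0.6  6.8] open 0.0514 q [-0.78  0.13  1.88 -0.    1.13 -0.6 ]
tool err vs RT deg [ 1.23 14.67 10.76]
```

View pics/w4.png

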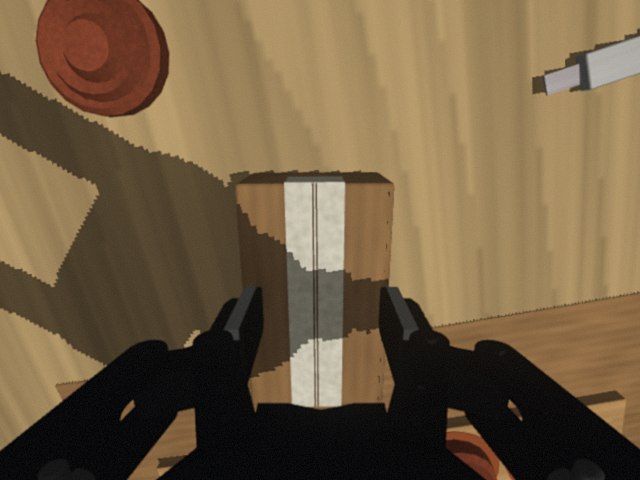

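```bash
python3 - <<'E'
from h import *
W=cloud("wrist",np.load("pics/w4.npy"),ctrl.get_obs());o=ctrl.get_obs();Rc=R.from_rotvec(o["tool_rot"]).as_matrix()
T=(W-o["tool_pos"])@Rc*1000
for v in (200,280,300,320,340,380):
    print(v,[(u,T[v,u].round(0).astype(int).tolist()) for u in (228,240,250,262,275,340,375,387,398,410)])
P=W.reshape(-1,3);P=P[(abs(P[:,2]-.04)<.008)&(abs(P[:,0]-.455)<.09)&(abs(P[:,1]+.343)<.07)]
print(rect(P),np.median(P[:,2]))
E
```

```text
200 [(228, [40, -48, 16]), (240, [48, -32, -25]), (250, [48, -28, -25]), (262, [48, -24, -24]), (275, [48, -18, -25]), (340, [48, 8, -25]), (375, [48, 22, -24]), (387, [48, 27, -24]), (398, [40, 40, 15]), (410, [40, 46, 15])]
280 [(228, [-4, -51, 15]), (240, [-4, -45, 15]), (250, [13, -30, -24]), (262, [13, -25, -24]), (275, [13, -20, -25]), (340, [13, 8, -25]), (375, [13, 23, -24]), (387, [13, 29, -24]), (398, [-4, 43, 15]), (410, [-4, 49, 15])]
300 [(228, [-17, -52, 15]), (240, [12, -31, -42]), (250, [12, -27, -41]), (262, [4, -26, -25]), (275, [3, -20, -24]), (340, [3, 9, -24]), (375, [3, 24, -24]), (387, [12, 26, -41]), (398, [12, 30, -41]), (410, [8, 37, -33])]
320 [(228, [12, -32, -57]), (240, [12, -28, -56]), (250, [8, -26, -50]), (262, [-4, -26, -28]), (275, [-6, -20, -24]), (340, [-6, 9, -25]), (375, [-6, 24, -25]), (387, [5, 26, -44]), (398, [12, 27, -56]), (410, [12, 31, -57])]
340 [(228, [13, -28, -70]), (240, [8, -27, -62]), (250, [2, -26, -53]), (262, [-17, -27, -25]), (275, [-17, -21, -24]), (340, [-16, 9, -25]), (375, [-16, 25, -25]), (387, [-3, 26, -46]), (398, [8, 26, -62]), (410, [13, 27, -70])]
380 [(228, [18, -22, -95]), (240, [18, -19, -95]), (250, [-40, -34, -23]), (262, [-39, -28, -25]), (275, [-39, -22, -24]), (340, [-38, 9, -25]), (375, [-39, 26, -24]), (387, [-71, 40, 15]), (398, [19, 18, -95]), (410, [18, 21, -95])]
(array([ 456.6, -343.4]), array([109.9,  75.6]), 80.2) 0.039276981895421004
```

```bash
python3 - <<'E'
from h import *
ci=ctrl.camera_info("wrist")["T_tool_cam"]
K,D,T0=cam("wrist",dict(tool_rot=np.zeros(3),tool_pos=np.zeros(3)))
for n in ("w1","w3","w4"):
    d=np.load(f"pics/{n}.npy");o=dict(tool_rot=np.zeros(3),tool_pos=np.zeros(3));T=cloud("wrist",d,o)*1000
    F=T[(abs(T[...,0])<25)&(abs(T[...,1])>20)&(abs(T[...,1])<62)&(T[...,2]>-90)&(T[...,2]<25)]
    if n!="w4": F=F[F[:,2]<20]
    h=np.histogram(F[:,2],np.arange(-90,26,5));print(n,dict(zip(h[1].astype(int).tolist(),h[0].tolist())))
    for z in (-60,-50,-40,-30,-20,-10):
        S=F[abs(F[:,2]-z)<3]
        if len(S): print("  z",z,"x",np.percentile(S[:,0],[2,98]).round(0),"|y|",np.percentile(abs(S[:,1]),[2,98]).round(0))
E
```

```text
w1 {-90: 6182, -85: 1997, -80: 787, -75: 1025, -70: 935, -65: 1140, -60: 1091, -55: 930, -50: 836, -45: 701, -40: 396, -35: 22, -30: 0, -25: 0, -20: 0, -15: 0, -10: 0, -5: 0, 0: 0, 5: 0, 10: 0, 15: 0, 20: 0}
  z -60 x [-9. 12.] |y| [42. 56.]
  z -50 x [-9. 12.] |y| [42. 56.]
  z -40 x [-9. 12.] |y| [42. 54.]
w3 {-90: 6172, -85: 1986, -80: 795, -75: 1001, -70: 942, -65: 1150, -60: 1071, -55: 945, -50: 843, -45: 701, -40: 407, -35: 20, -30: 0, -25: 0, -20: 0, -15: 0, -10: 0, -5: 0, 0: 0, 5: 0, 10: 0, 15: 0, 20: 0}
  z -60 x [-9. 12.] |y| [42. 56.]
  z -50 x [-9. 13.] |y| [42. 56.]
  z -40 x [-9. 12.] |y| [42. 54.]
w4 {-90: 3031, -85: 5292, -80: 5090, -75: 1857, -70: 809, -65: 1057, -60: 656, -55: 768, -50: 693, -45: 621, -40: 553, -35: 449, -30: 1311, -25: 2737, -20: 0, -15: 0, -10: 0, -5: 0, 0: 0, 5: 0, 10: 1722, 15: 3792, 20: 0}
  z -60 x [-9. 13.] |y| [25. 32.]
  z -50 x [-9. 12.] |y| [25. 39.]
  z -40 x [-9. 12.] |y| [25. 39.]
  z -30 x [-9. 12.] |y| [26. 37.]
  z -20 x [-19.  24.] |y| [20. 30.]
```

The depth data shows the real fingertips sit about 25–38 mm behind the reported TCP: at about -38 mm with the gripper open, and at about -25 mm in the reading at 51 mm opening. So the tips are resting on top of the carton and haven't gripped it. I'll open, go about 28 mm deeper and grip again.

Call:
{"api": "jog_arm", "payload": {"plan": [[0,0,-0.3,0,0,0,1],[0,0,0,0,0,0,1],[0,0,0,0,0,0,1],[0,0,0,0,0,0,1],[0,0,0.6,0,0,0,1],[0,0,0.6,0,0,0,1],[0,0,0.5,0,0,0,1],[0,0,0,0,0,0,1]]}}

```text
t: 13.4
tool_pos: [0.4537, -0.3412, -0.0188]
tool_rot: [-2.406, -2.014, 0.001]
contact_force: [-0.6, 0.8, 0.0]
opening: 0.0852
grip_force: 0.0
```

Call:
{"api": "jog_arm", "payload": {"plan": [[0,0,0,0,0,0,0.2],[0,0,0,0,0,0,0.2],[0,0,0,0,0,0,0.2],[0,0,0,0,0,0,0.2]]}}

```text
t: 13.8
tool_pos: [0.4556, -0.343, -0.0155]
tool_rot: [2.408, 2.015, -0.0]
contact_force: [0.9, 0.2, -1.6]
opening: 0.0636
grip_force: 41.6
```

```bash
python3 - <<'E'
from h import *
where();go(st(.003,-.066,.12),RT)
o,im,d,W=grab("wrist","w5")
T=cloud("wrist",d,dict(tool_rot=np.zeros(3),tool_pos=np.zeros(3)))*1000
P=T[(abs(T[...,1])<24)&(abs(T[...,0]-40)<40)&(T[...,2]>-60)&(T[...,2]<25)];print("carton top in tool z",np.median(P[:,2]),np.percentile(P[:,0],98))
E
```

```text
t 13.8 world [ 0.4556 -0.343  -0.0155] stand mm [-130.1 -569.8 -216. ] F stand [ 0.9  0.6 -1.5] open 0.0636 q [-0.78  0.17  1.89 -0.    1.08 -0.6 ]
tool err vs RT deg [ 1.35 14.77 10.75]
turn(units) [-0.03  -0.328 -0.239]  then shift(units) [ 25.19   6.65 -16.8 ]
carton top in tool z -54.52147032465054 78.05657034280016
```

Call:
{"api": "jog_arm", "payload": {"plan": [[0,0,-0.3,0,0,0,0.2],[0,0,-0.7,0,0,0,0.2],[0,0,-1,0,0,0,0.2],[0,0,-1,0,0,0,0.2],[0,0,-1,0,0,0,0.2],[0,0,-1,0,0,0,0.2],[0,0,-1,0,0,0,0.2],[0,0,-1,0,0,0,0.2]]}}

```text
t: 14.65
tool_pos: [0.4554, -0.3427, 0.1263]
tool_rot: [2.407, 2.015, -0.0]
contact_force: [-0.1, -0.8, -3.7]
opening: 0.0637
grip_force: 41.5
```

Call:
{"api": "jog_arm", "payload": {"plan": [[0,0,-1,0,0,0,0.2],[0,0,-0.5,-0.01,-0.1,-0.08,0.2],[0,0,0,-0.01,-0.11,-0.08,0.2],[0,0,0,-0.01,-0.118,-0.079,0.2],[0,0,0,0,0,0,0.2]]}}

```text
t: 15.15
tool_pos: [0.4551, -0.3404, 0.1544]
tool_rot: [2.068, 2.097, -0.269]
contact_force: [-1.2, 0.6, -2.8]
opening: 0.0636
grip_force: 41.5
```

```bash
python3 - <<'E'
from h import *
where();go(st(.003,-.068,.085),RT)
E
```

```text
t 15.15 world [ 0.4551 -0.3404  0.1544] stand mm [-130.6 -610.9  -51.1] F stand [-1.2  1.3 -2.6] open 0.0636 q [-0.67 -0.14  1.91 -0.21  1.21 -0.62]
tool err vs RT deg [-0.05  0.06 -0.12]
turn(units) [ 0.001 -0.001  0.003]  then shift(units) [27.15  6.68 -6.8 ]
```

Call:
{"api": "jog_arm", "payload": {"plan": [[1,0.25,-0.35,0,0,0.003,0.2],[1,0.25,-0.35,0,0,0,0.2],[1,0.25,-0.35,0,0,0,0.2],[1,0.25,-0.35,0,0,0,0.2],[1,0.25,-0.35,0,0,0,0.2],[1,0.25,-0.35,0,0,0,0.2],[1,0.25,-0.35,0,0,0,0.2],[1,0.25,-0.35,0,0,0,0.2]]}}

```text
t: 15.95
tool_pos: [0.494, -0.1727, 0.1683]
tool_rot: [2.075, 2.09, -0.267]
contact_force: [-0.7, 0.4, -4.1]
opening: 0.0637
grip_force: 41.5
```

Call:
{"api": "jog_arm", "payload": {"plan": [[1,0.25,-0.35,0,0,0,0.2],[1,0.25,-0.35,0,0,0,0.2],[1,0.25,-0.35,0,0,0,0.2],[1,0.25,-0.35,0,0,0,0.2],[1,0.25,-0.35,0,0,0,0.2],[1,0.25,-0.35,0,0,0,0.2],[1,0.25,-0.35,0,0,0,0.2],[1,0.25,-0.35,0,0,0,0.2]]}}

```text
t: 16.75
tool_pos: [0.5325, -0.0033, 0.1814]
tool_rot: [2.076, 2.091, -0.268]
contact_force: [0.9, 0.6, -2.2]
opening: 0.0636
grip_force: 41.5
```

Call:
{"api": "jog_arm", "payload": {"plan": [[1,0.25,-0.35,0,0,0,0.2],[1,0.25,-0.35,0,0,0,0.2],[1,0.25,-0.35,0,0,0,0.2],[1,0.25,-0.15,0,0,0,0.2],[1,0.25,0,0,0,0,0.2],[1,0.25,0,0,0,0,0.2],[1,0.25,0,0,0,0,0.2],[1,0.25,0,0,0,0,0.2]]}}

```text
t: 17.55
tool_pos: [0.5712, 0.1579, 0.1632]
tool_rot: [2.076, 2.091, -0.268]
contact_force: [-0.3, -0.4, -2.9]
opening: 0.0636
grip_force: 41.5
```

Call:
{"api": "jog_arm", "payload": {"plan": [[0.9,0.25,0,0,0,0,0.2],[0.6,0.2,0,0,0,0,0.2],[0.3,0.1,0,0,0,0,0.2],[0,0,0,0,0,0,0.2],[0,0,0,0,0,0,0.2]]}}

```text
t: 18.05
tool_pos: [0.5814, 0.1917, 0.1537]
tool_rot: [2.073, 2.091, -0.27]
contact_force: [-1.0, -0.2, -3.0]
opening: 0.0634
grip_force: 41.5
```

```bash
python3 - <<'E'
from h import *
where();go(st(.003,-.062,.037),RT)
o,im,d,W=grab("wrist","w6")
Q=((W.reshape(-1,3)-O)@RS);Q=Q[np.isfinite(Q).all(1)];zt=(RS.T@(o["tool_pos"]-O))[2]+.0545
L=Q[(abs(Q[:,2]-zt)<.005)&(Q[:,1]>-.06)&(Q[:,1]<.01)&(abs(Q[:,0])<.05)]
print("carton top z",np.median(L[:,2]),"front y",np.percentile(L[:,1],99.5),"x edges",np.percentile(L[L[:,1]>-.045][:,0],[.5,50,99.5]),np.polyfit(L[:,1],L[:,2],1))
E
```

```text
t 18.05 world [0.5814 0.1917 0.1537] stand mm [  1.9 -97.9  84.5] F stand [-1.   0.6 -2.9] open 0.0634 q [ 0.32  0.13  1.64 -0.25  1.45  0.35]
tool err vs RT deg [-0.01  0.01  0.16]
turn(units) [ 0.    -0.    -0.004]  then shift(units) [1.8  0.06 2.38]
carton top z 0.13957684550364213 front y -0.04335903361334877 x edges [-0.02890736  0.00139492  0.03315064] [-0.05088266  0.13685325]
```

Call:
{"api": "jog_arm", "payload": {"plan": [[0.9,0.05,0,0,0,-0.004,0.2],[0.9,0,0.3,0,0,0,0.2],[0,0,0.6,0,0,0,0.2],[0,0,0.6,0,0,0,0.2],[0,0,0.4,0,0,0,0.2],[0,0,0.2,0,0,0,0.2],[0,0,0,0,0,0,0.2]]}}

```text
t: 18.8
tool_pos: [0.5816, 0.2155, 0.1026]
tool_rot: [2.07, 2.095, -0.272]
contact_force: [-0.3, 0.4, -2.3]
opening: 0.0637
grip_force: 41.6
```

Call:
{"api": "jog_arm", "payload": {"plan": [[0,0,0.1,0,0,0,0.2],[0,0,0.1,0,0,0,0.2],[0,0,0,0,0,0,0.2]]}}

```text
t: 19.1
tool_pos: [0.5823, 0.2151, 0.1]
tool_rot: [2.07, 2.095, -0.269]
contact_force: [0.0, 0.4, -2.6]
opening: 0.0636
grip_force: 41.6
```

```bash
python3 - <<'E'
from h import *
where()
o,im,d,W=grab("wrist","w7")
Q=((W.reshape(-1,3)-O)@RS);Q=Q[np.isfinite(Q).all(1)]
L=Q[(abs(Q[:,2]-.09)<.008)&(Q[:,1]>-.045)&(Q[:,1]<-.01)&(abs(Q[:,0]-.002)<.025)]
print("carton top z",np.median(L[:,2]),"front y",np.percentile(L[:,1],99.5),np.polyfit(L[:,1],L[:,2],1))
E
```

```text
t 19.1 world [0.5823 0.2151 0.1   ] stand mm [  3.  -61.5  38.7] F stand [ 0.   1.  -2.5] open 0.0636 q [ 0.35  0.21  1.65 -0.25  1.38  0.4 ]
tool err vs RT deg [-0.05  0.03 -0.02]
carton top z 0.0938157508246897 front y -0.010136527981819904 [0.00193885 0.09386143]
```

Call:
{"api": "jog_arm", "payload": {"plan": [[0,0,0.1,0,0,0,0.2],[0,0,0.1,0,0,0,0.2],[0,0,0,0,0,0,0.2]]}}

```text
t: 19.45
tool_pos: [0.5819, 0.214, 0.0955]
tool_rot: [2.069, 2.095, -0.271]
contact_force: [-0.6, -0.7, -3.0]
opening: 0.0639
grip_force: 41.6
```

Call:
{"api": "jog_arm", "payload": {"plan": [[0,0,0.05,0,0,0,0.2],[0,0,0.05,0,0,0,0.2],[0,0,0,0,0,0,0.2]]}}

```text
t: 19.75
tool_pos: [0.5822, 0.214, 0.0952]
tool_rot: [2.07, 2.095, -0.269]
contact_force: [-3.8, 1.3, 4.4]
opening: 0.0638
grip_force: 42.3
```

```bash
python3 -c "
from h import *
where()"
```

```text
t 19.75 world [0.5822 0.214  0.0952] stand mm [  2.9 -61.4  33.8] F stand [-3.8  0.2  4.6] open 0.0638 q [ 0.35  0.21  1.65 -0.25  1.37  0.4 ]
tool err vs RT deg [-0.03  0.04 -0.03]
```

Call:
{"api": "jog_arm", "payload": {"plan": [[0.1,0,0,0,0,0,0.2],[0.1,0,0,0,0,0,0.2],[0.1,0,0,0,0,0,0.2],[0.1,0,0,0,0,0,0.2],[0,0,0,0,0,0,0.2]]}}

```text
t: 20.25
tool_pos: [0.5835, 0.221, 0.0934]
tool_rot: [2.068, 2.093, -0.267]
contact_force: [-0.3, -1.5, 4.6]
opening: 0.0633
grip_force: 42.5
```

Call:
{"api": "jog_arm", "payload": {"plan": [[0.1,0,0,0,0,0,0.2],[0.1,0,0,0,0,0,0.2],[0.1,0,0,0,0,0,0.2],[0,0,0,0,0,0,0.2]]}}

```text
t: 20.65
tool_pos: [0.5832, 0.2218, 0.0933]
tool_rot: [2.066, 2.085, -0.28]
contact_force: [-6.0, -18.6, 12.4]
opening: 0.0636
grip_force: 42.8
```

```bash
python3 -c "
from h import *
where()"
```

```text
t 20.65 world [0.5832 0.2218 0.0933] stand mm [  4.  -53.3  33.9] F stand [ -6.3 -21.1   7.3] open 0.0636 q [ 0.37  0.23  1.64 -0.26  1.38  0.42]
tool err vs RT deg [-0.05 -0.61  0.14]
```

Call:
{"api": "jog_arm", "payload": {"plan": [[0,0,0,0,0,0,1],[0,0,0,0,0,0,1],[0,0,0,0,0,0,1],[0,0,-1,0,0,0,1],[0,0,-1,0,0,0,1],[0,0,-1,0,0,0,1],[-0.6,0,-1,0,0,0,1],[-0.6,0,-0.5,0,0,0,1]]}}

```text
t: 21.45
tool_pos: [0.5826, 0.2279, 0.1853]
tool_rot: [2.067, 2.096, -0.266]
contact_force: [-0.0, -0.8, 0.1]
opening: 0.0857
grip_force: 0.0
```

Call:
{"api": "jog_arm", "payload": {"plan": [[-0.5,0,-0.5,0,0,0,1],[0,0,0,0,0,0,1]]}}

```text
t: 21.65
tool_pos: [0.5829, 0.2193, 0.1976]
tool_rot: [2.07, 2.093, -0.266]
contact_force: [0.2, 0.5, 0.5]
opening: 0.0854
grip_force: 0.0
```

```bash
python3 - <<'E' 2>/dev/null
from h import *
Q=look("w8",.09,.02)
L=Q[(abs(Q[:,2]-.05)<.006)&(abs(Q[:,0])<.05)&(Q[:,1]<-.11)];print("large end",np.percentile(L,[1,99],0).round(4))
where();go(np.array([.5430,-.0849,.13]),down(80))
E
```

```text
top at 0.09 0.08873457301130017 (array([ -0.1, -52.8]), array([108.9,  89.4]), 89.6) range [[-0.0277, -0.1062], [0.0357, 0.0014]]
back y 0.0014472950913375473 230
large end [[-0.0283 -0.1292  0.0471]
 [ 0.0334 -0.1253  0.0501]]
t 21.7 world [0.5823 0.2195 0.1962] stand mm [  3.1 -82.  132.8] F stand [-0.1  0.5 -0.7] open 0.0853 q [ 0.36  0.13  1.57 -0.24  1.53  0.37]
tool err vs RT deg [-0.08  0.06  0.02]
turn(units) [0.032 0.328 0.235]  then shift(units) [-15.33   0.71   3.31]
```

View pics/w8.png

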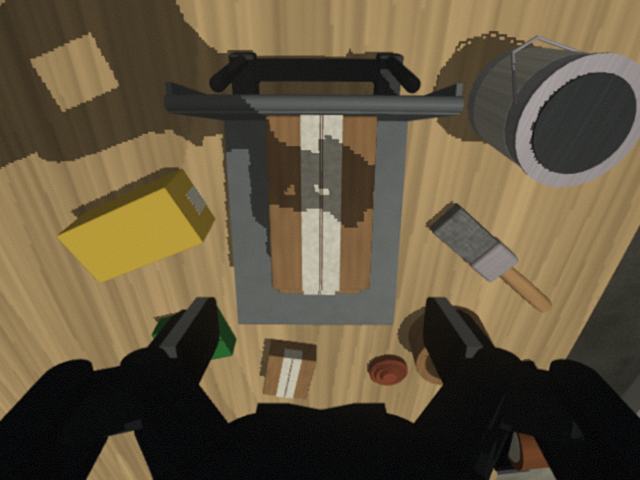

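Call:
{"api": "jog_arm", "payload": {"plan": [[0,0,0,0.011,0.11,0.079,1],[0,0,0,0.011,0.11,0.078,1],[0,0,0,0.01,0.108,0.078,1],[-1,0.05,0,0,0,0,1],[-1,0.05,0,0,0,0,1],[-1,0.05,0,0,0,0,1],[-1,0.05,0,0,0,0,1],[-1,0.05,0,0,0,0,1]]}}

```text
t: 22.5
tool_pos: [0.5688, 0.1198, 0.1941]
tool_rot: [-2.404, -2.02, 0.005]
contact_force: [0.6, 0.5, -0.5]
opening: 0.0854
grip_force: 0.0
```

Call:
{"api": "jog_arm", "payload": {"plan": [[-1,0.05,0,0,0,0,1],[-1,0.05,0,0,0,0,1],[-1,0.05,0.5,0,0,0,1],[-1,0.05,0.5,0,0,0,1],[-1,0.05,0.7,0,0,0,1],[-1,0.05,0.7,0,0,0,1],[-0.3,0,0.5,0,0,0,1],[0,0,0,0,0,0,1]]}}

```text
t: 23.3
tool_pos: [0.552, -0.0048, 0.135]
tool_rot: [-2.404, -2.016, 0.007]
contact_force: [-0.0, 0.8, 0.3]
opening: 0.0853
grip_force: 0.0
```

```bash
python3 - <<'E'
from h import *
o,im,d,W=grab("wrist","w9");P=W.reshape(-1,3);P=P[(abs(P[:,2]-.03)<.006)&(abs(P[:,0]-.543)<.06)&(abs(P[:,1]+.085)<.07)]
print(len(P),rect(P),np.median(P[:,2]));where();go(np.array([.5430,-.0849,-.019]),down(80))
E
```

```text
6536 (array([542.1, -83.5]), array([85.2, 64.3]), 79.8) 0.02922149619285347
t 23.35 world [ 0.5529 -0.0043  0.1365] stand mm [ -28.9 -282.6   17.7] F stand [-0.4  0.   0.1] open 0.0855 q [-0.14 -0.06  1.85 -0.    1.36  0.03]
tool err vs RT deg [ 1.59 14.83 10.55]
turn(units) [-0.005  0.001  0.001]  then shift(units) [-4.06  0.21  7.77]
```

Call:
{"api": "jog_arm", "payload": {"plan": [[-1,0.1,0.5,-0.005,0,0,1],[-1,0.1,0.5,0,0,0,1],[-1,0,0.5,0,0,0,1],[-1,0,0.5,0,0,0,1],[0,0,1,0,0,0,1],[0,0,1,0,0,0,1],[0,0,1,0,0,0,1],[0,0,1,0,0,0,1]]}}

```text
t: 24.15
tool_pos: [0.5454, -0.0835, 0.0184]
tool_rot: [2.401, 2.019, 0.004]
contact_force: [-1.0, -0.5, 1.1]
opening: 0.0853
grip_force: 0.0
```

Call:
{"api": "jog_arm", "payload": {"plan": [[0,0,0.8,0,0,0,1],[0,0,0.6,0,0,0,1],[0,0,0.3,0,0,0,1],[0,0,0,0,0,0,0.2],[0,0,0,0,0,0,0.2],[0,0,0,0,0,0,0.2],[0,0,0,0,0,0,0.2]]}}

```text
t: 24.85
tool_pos: [0.545, -0.0846, -0.0151]
tool_rot: [2.402, 2.018, 0.003]
contact_force: [0.3, -0.1, -0.3]
opening: 0.0629
grip_force: 41.5
```

```bash
python3 - <<'E'
from h import *
where();go(np.array([.5430,-.0849,-.019]),down(80))
E
```

```text
t 24.85 world [ 0.545  -0.0846 -0.0151] stand mm [ -37.7 -321.1 -149.5] F stand [ 0.3 -0.1 -0.3] open 0.0629 q [-0.29  0.13  1.94 -0.    1.07 -0.11]
tool err vs RT deg [ 1.11 14.75 10.58]
turn(units) [0.006 0.002 0.001]  then shift(units) [-0.03 -0.1   0.19]
```

Call:
{"api": "jog_arm", "payload": {"plan": [[0,0,-0.3,0,0,0,0.2],[0,0,-0.7,0,0,0,0.2],[0,0,-1,0,0,0,0.2],[0,0,-1,0,0,0,0.2],[0,0,-1,0,0,0,0.2],[0,0,-1,0,0,0,0.2],[0,0,-1,0,0,0,0.2],[0,0,-1,0,0,0,0.2]]}}

```text
t: 25.65
tool_pos: [0.544, -0.0842, 0.1262]
tool_rot: [2.402, 2.018, 0.003]
contact_force: [0.0, -0.6, -1.6]
opening: 0.0636
grip_force: 41.3
```

Call:
{"api": "jog_arm", "payload": {"plan": [[0,0,-1,0,0,0,0.2],[0,0,-1,0,0,0,0.2],[0,0,-1,-0.01,-0.1,-0.078,0.2],[0,0,-0.5,-0.01,-0.11,-0.078,0.2],[0,0,0,-0.005,-0.118,-0.078,0.2],[0,0,0,0,0,0,0.2]]}}

```text
t: 26.25
tool_pos: [0.5437, -0.0812, 0.195]
tool_rot: [2.068, 2.096, -0.269]
contact_force: [-0.6, 0.1, -2.6]
opening: 0.0631
grip_force: 41.4
```

```bash
python3 - <<'E'
from h import *
where();go(st(.0035,-.06,.115),RT)
E
```

```text
t 26.25 world [ 0.5437 -0.0812  0.195 ] stand mm [ -39.  -371.9   54.5] F stand [-0.6  0.8 -2.4] open 0.0631 q [-0.14 -0.13  1.83 -0.26  1.4  -0.12]
tool err vs RT deg [-0.07  0.02 -0.09]
turn(units) [ 0.001 -0.001  0.002]  then shift(units) [15.59  2.12 -3.02]
```

Call:
{"api": "jog_arm", "payload": {"plan": [[1,0.15,-0.4,0,0,0.002,0.2],[1,0.15,-0.4,0,0,0,0.2],[1,0.15,-0.4,0,0,0,0.2],[1,0.15,-0.4,0,0,0,0.2],[1,0.15,-0.4,0,0,0,0.2],[1,0.15,-0.4,0,0,0,0.2],[1,0.15,-0.4,0,0,0,0.2],[1,0.15,-0.2,0,0,0,0.2]]}}

```text
t: 27.05
tool_pos: [0.5665, 0.0875, 0.2119]
tool_rot: [2.076, 2.09, -0.268]
contact_force: [-0.4, -0.9, -1.7]
opening: 0.0628
grip_force: 41.3
```

Call:
{"api": "jog_arm", "payload": {"plan": [[1,0.15,0,0,0,0,0.2],[1,0.15,0,0,0,0,0.2],[1,0.15,0,0,0,0,0.2],[1,0.15,0,0,0,0,0.2],[1,0.15,0,0,0,0,0.2],[1,0.15,0,0,0,0,0.2],[1,0,0,0,0,0,0.2],[0.5,0,0,0,0,0,0.2]]}}

```text
t: 27.85
tool_pos: [0.5826, 0.2341, 0.1714]
tool_rot: [2.072, 2.093, -0.272]
contact_force: [-1.2, -1.1, -1.8]
opening: 0.0631
grip_force: 41.4
```

Call:
{"api": "jog_arm", "payload": {"plan": [[0,0,0.4,0,0,0,0.2],[0,0,0.5,0,0,0,0.2],[0,0,0.5,0,0,0,0.2],[0,0,0.2,0,0,0,0.2],[0,0,0,0,0,0,0.2]]}}

```text
t: 28.35
tool_pos: [0.5823, 0.2228, 0.1401]
tool_rot: [2.074, 2.091, -0.274]
contact_force: [0.2, -0.2, -2.2]
opening: 0.0631
grip_force: 41.4
```

```bash
python3 - <<'E'
from h import *
where();go(st(.0035,-.05,.075),RT)
o,im,d,W=grab("wrist","w10")
Q=((W.reshape(-1,3)-O)@RS);Q=Q[np.isfinite(Q).all(1)]
L=Q[(abs(Q[:,2]-.122)<.012)&(Q[:,1]>-.05)&(Q[:,1]<-.012)&(abs(Q[:,0]-.002)<.02)]
print("carton top z",np.median(L[:,2]),"front y",np.percentile(L[:,1],99.5),np.polyfit(L[:,1],L[:,2],1))
E
```

```text
t 28.35 world [0.5823 0.2228 0.1401] stand mm [  3.2 -64.4  79.4] F stand [ 0.2  0.4 -2.1] open 0.0631 q [ 0.36  0.18  1.61 -0.25  1.45  0.4 ]
tool err vs RT deg [ 0.16 -0.06  0.18]
turn(units) [-0.004  0.001 -0.004]  then shift(units) [0.72 0.02 0.22]
carton top z 0.12411154706409025 front y -0.021582829665274823 [-0.11847155  0.11942515]
```

```bash
python3 - <<'E'
from h import *
W=cloud("wrist",np.load("pics/w10.npy"),ctrl.get_obs())
Q=((W.reshape(-1,3)-O)@RS);Q=Q[np.isfinite(Q).all(1)]*1000
for a in range(-70,0,4):
    L=Q[(abs(Q[:,1]-a-2)<2)&(abs(Q[:,0]-3)<18)&(Q[:,2]>60)&(Q[:,2]<160)]
    if len(L): print(a+2,len(L),np.percentile(L[:,2],[5,50,95]).round(1))
E
```

```text
-68 796 [124.2 125.1 126. ]
-64 845 [124.2 125.1 126.1]
-60 861 [124.2 125.1 126. ]
-56 883 [124.2 125.1 126. ]
-52 898 [124.2 125.1 126.1]
-48 928 [124.2 125.1 126.1]
-44 956 [124.2 125.1 126.1]
-40 1002 [124.2 125.1 126.1]
-36 1007 [124.2 125.1 126.1]
-32 1038 [124.2 125.2 126.1]
-28 1080 [124.2 125.2 126.2]
-24 1563 [ 89.4 124.8 126.1]
-20 2105 [ 89.1 106.4 124.5]
-16 726 [88.8 89.8 90.8]
-12 737 [88.8 89.8 90.7]
-8 739 [88.7 89.8 90.8]
-4 790 [88.7 89.7 90.8]
0 546 [ 88.9  90.1 110. ]
```

Call:
{"api": "jog_arm", "payload": {"plan": [[0.3,0.02,0,-0.004,0,-0.004,0.2],[0.3,0,0.08,0,0,0,0.2],[0,0,0.1,0,0,0,0.2],[0,0,0.04,0,0,0,0.2],[0,0,0,0,0,0,0.2]]}}

```text
t: 28.9
tool_pos: [0.5832, 0.2344, 0.1339]
tool_rot: [2.068, 2.094, -0.268]
contact_force: [-0.1, 0.4, -1.1]
opening: 0.0628
grip_force: 41.4
```

Call:
{"api": "jog_arm", "payload": {"plan": [[0,0,0.05,0,0,0,0.2],[0,0,0.05,0,0,0,0.2],[0,0,0,0,0,0,0.2]]}}

```text
t: 29.2
tool_pos: [0.5832, 0.2337, 0.1321]
tool_rot: [2.068, 2.094, -0.268]
contact_force: [-0.0, -0.2, -2.0]
opening: 0.0628
grip_force: 41.4
```

```bash
python3 -c "
from h import *
where()"
```

```text
t 29.2 world [0.5832 0.2337 0.1321] stand mm [  4.2 -51.8  74.4] F stand [-0.   0.3 -2. ] open 0.0628 q [ 0.38  0.2   1.6  -0.25  1.44  0.41]
tool err vs RT deg [-0.14 -0.01 -0.03]
```

Call:
{"api": "jog_arm", "payload": {"plan": [[0,-0.02,0.05,0,0,0,0.2],[0,0,0.03,0,0,0,0.2],[0,0,0,0,0,0,0.2]]}}

```text
t: 29.5
tool_pos: [0.5832, 0.2337, 0.1317]
tool_rot: [2.068, 2.094, -0.267]
contact_force: [-1.2, 0.0, 2.6]
opening: 0.0633
grip_force: 41.9
```

```bash
python3 -c "
from h import *
where()"
```

```text
t 29.5 world [0.5832 0.2337 0.1317] stand mm [  4.2 -51.7  74.1] F stand [-1.2 -0.7  2.6] open 0.0633 q [ 0.38  0.2   1.61 -0.25  1.44  0.41]
tool err vs RT deg [-0.2   0.01 -0.02]
```

Call:
{"api": "jog_arm", "payload": {"plan": [[0.1,0,0,0,0,0,0.2],[0.1,0,0,0,0,0,0.2],[0.1,0,0,0,0,0,0.2],[0.1,0,0,0,0,0,0.2],[0.1,0,0,0,0,0,0.2],[0,0,0,0,0,0,0.2]]}}

```text
t: 30.1
tool_pos: [0.5837, 0.2431, 0.1292]
tool_rot: [2.067, 2.093, -0.266]
contact_force: [0.6, -0.9, 3.9]
opening: 0.0634
grip_force: 42.1
```

Call:
{"api": "jog_arm", "payload": {"plan": [[0.1,0,0,0,0,0,0.2],[0.1,0,0,0,0,0,0.2],[0.05,0,0,0,0,0,0.2],[0,0,0,0,0,0,0.2]]}}

```text
t: 30.5
tool_pos: [0.5836, 0.2437, 0.1291]
tool_rot: [2.066, 2.085, -0.276]
contact_force: [-4.1, -14.2, 9.2]
opening: 0.0633
grip_force: 42.4
```

```bash
python3 -c "
from h import *
where()"
```

```text
t 30.5 world [0.5836 0.2437 0.1291] stand mm [  4.6 -41.4  74.2] F stand [ -4.3 -16.    5.3] open 0.0633 q [ 0.4   0.21  1.59 -0.25  1.44  0.43]
tool err vs RT deg [-0.15 -0.53  0.14]
```

Seated against the backrest (16 N). I'll release, lift clear and check.

Call:
{"api": "jog_arm", "payload": {"plan": [[0,0,0,0,0,0,1],[0,0,0,0,0,0,1],[0,0,0,0,0,0,1],[0,0,-1,0,0,0,1],[0,0,-1,0,0,0,1],[0,0,-1,0,0,0,1],[-0.6,0,-1,0,0,0,1],[-1,0,-0.5,0,0,0,1]]}}

```text
t: 31.3
tool_pos: [0.5829, 0.2413, 0.2233]
tool_rot: [2.065, 2.096, -0.265]
contact_force: [0.1, -0.3, -0.7]
opening: 0.0855
grip_force: 0.0
```

Call:
{"api": "jog_arm", "payload": {"plan": [[-0.6,0,-0.5,0,0,0,1],[0,0,0,0,0,0,1]]}}

```text
t: 31.5
tool_pos: [0.5837, 0.23, 0.237]
tool_rot: [2.069, 2.091, -0.263]
contact_force: [0.2, 0.7, -0.1]
opening: 0.0856
grip_force: 0.0
```

```bash
python3 - <<'E' 2>/dev/null
from h import *
Q=look("w11",.12,.02)
for h,y in ((.12,-.01),(.09,-.086),(.05,-.11)):
    L=Q[(abs(Q[:,2]-h)<.006)&(abs(Q[:,0])<.04)&(Q[:,1]<y)];print(h,np.percentile(L,[.5,99.5],0).round(4).tolist())
where()
im,_=ctrl.get_image("scene");cv2.imwrite("pics/s2.png",im[:,:,::-1])
E
```

```text
top at 0.12 0.11875284576351752 (array([  4.6, -40.7]), array([85.1, 64.3]), 89.5) range [[-0.027, -0.0824], [0.0362, 0.0013]]
back y nan 0
0.12 [[-0.027, -0.0825, 0.117], [0.0361, -0.0102, 0.1205]]
0.09 [[-0.0279, -0.1069, 0.087], [0.035, -0.0929, 0.0904]]
0.05 [[-0.029, -0.1293, 0.0472], [0.0342, -0.1221, 0.0507]]
t 31.55 world [0.5831 0.2304 0.2354] stand mm [  4.  -81.5 173.5] F stand [-0.4  0.  -0.5] open 0.0855 q [ 0.37  0.12  1.51 -0.24  1.6   0.37]
tool err vs RT deg [-0.2   0.04  0.06]
```

View pics/w11.png

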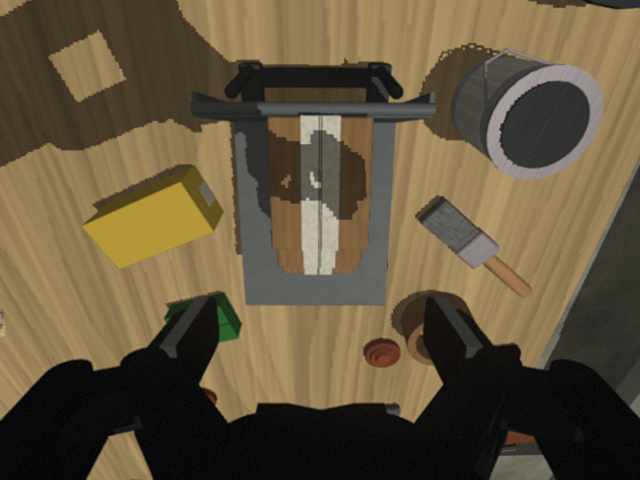

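View pics/s2.png

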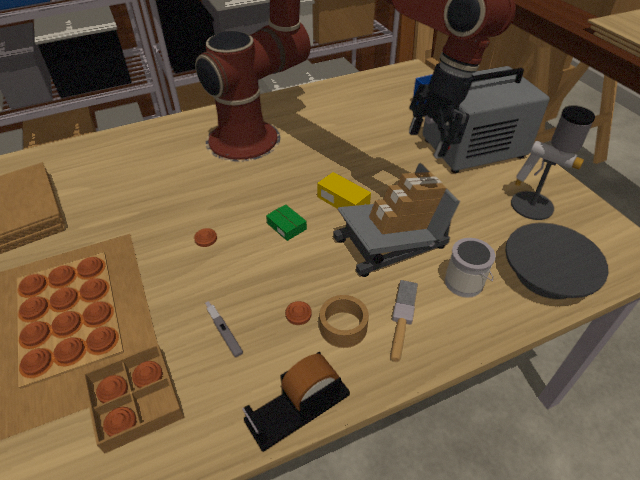

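The wrist view shows the stack flat, in line and against the backrest at (320,115). The rows' sides agree within about 1–2 mm, and all three back ends sit at y≈0. In the scene view the stack is at (408,205) and the bystanders haven't moved. Handing in.

```bash
python3 -c "
from station import ctrl
print(ctrl.finish_job())"
```

```text
the job is handed in; nothing more can be done
None
```

The job is handed in at about 32 s of robot time: all three cartons are stacked flat and snug against the backrest, with sides aligned to about 2 mm and the bystanders unmoved, though my first grasp of the medium carton missed and pressed lightly (about 7 N) on its top before I re-gripped it.

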